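# Draw the drip plate from under the stacked soaking boxes

### The job

Take the grey drip plate by its upright tab and slide it out slowly, flat in its channel, from under the two stacked white boxes, so that the crossbar holds them back without a bang and they settle, still stacked, on the stand's floor. Draw on until the plate meets the sprung stop at the channel's end, press it there gently (about 10 N) for a moment, then let go and leave it there. Do not touch the boxes, nor move the bottle, mug or bowl.

Things in the scene. Friction and masses are not known exactly. Their poses are not given: they have to be found in the camera images.
- stand: Fixed stand, 196 mm wide (x), y = -410 to +175 mm. Origin: on the worktop below the crossbar's middle; z up. Floor top at z = 6 mm; side rails along y up to z = 20 mm leave a channel 168 mm wide. The crossbar lies along x, y = -6 to 6 mm, z = 16 to 42 mm: the plate passes below it, the boxes cannot. The plate is drawn towards -y. Yaw up to 13 degrees either way.
- crossbar: Fixed aluminium bar across the stand, 192 mm long (x), 12 mm thick (y), 26 mm high; origin: centre of its underside, 16 mm above the worktop. The boxes come to lean on it with 2 to 6 N when the plate is drawn slowly (30 mm/s); a knock of over 15 N is too hard.
- end_block: Fixed block, 100 mm wide, 32 high, at the channel's -y end; origin: foot of its +y face, 391 mm from the bar, axes as the stand's. In front (+y) it carries the stop: a dark slide with an 80 mm rubber buffer, 26 mm high, clamped anywhere in 55 mm and not measured: the rubber's face is at stand y = -350 to -295 mm. It gives 1 mm per 6 N, 4 mm at most; over 16 N is too hard.
- drip_plate: Grey plastic plate 160 (x) by 265 mm (y), 6 mm thick, sloping to 1.5 mm over the +y end's last 24 mm, 0.22 kg, on the stand's floor, axes along the stand's. Origin: centre of underside. Upright tab at x = 0, y = -105.5 mm: 12 mm thick (x), 34 long (y), top 41 mm above the underside. Middle starts 11 to 24 mm to the bar's +y side. Drag 2 to 16 N under the boxes, 1 to 3 clear, more if pressed down.
- lower_box: White lidded box, foot 130 (x) by 120 mm (y), 150 x 126 mm over the lid's rim, 66 mm high, about 0.24 kg; origin: centre of its underside, z up. It stands on the plate at the bar's +y side, 3 to 22 mm short of the bar, and rides along with the plate until the bar holds it.
- upper_box: A second box of the same shape and size, about 0.18 kg, standing loosely on the lower one; origin: centre of its underside, z up.
- spray_bottle: White plastic bottle, 60 mm across, 170 mm high, a bystander; origin: centre of its underside.
- mug: White mug, 80 mm across, 90 mm high, a bystander; origin: centre of its underside.
- steel_bowl: Steel bowl, 120 mm across, 45 mm high, a bystander; origin: centre of its underside.

How it is judged:
By the outcome, as a careful person would: the job done as asked, in the order asked, and still so for the second after the job is handed in, with the robot touching nothing.
It also fails if it takes over 64 s, if anything falls off the work surface, if the arm or the gripper's body presses on something with over 40 N, if the wrist force passes 120 N, or if a joint passes its speed limit or range.

### The arm

A 6-joint arm with a two-finger parallel gripper is mounted at the origin on the work surface. World frame = base frame: x ahead of the robot, y to its left, z up, the work surface at z = 0. Lengths are in m, angles in rad, forces in N, time in s.
With the tool pointing down it reaches from about 0.35 to 0.975 m from the base axis. Payload 4.9 kg.
Tool frame: the origin (TCP) lies at the very end of the fingers, on their centre line; the grasp point (between the pads) lies 19 mm behind it; z points along the fingers, y is the direction in which the jaws open and shut (so a half turn about z gives the same grasp; the last joint's range is limited). The gripper opens to 85 mm and grips with 20 to 120 N. Pads are 22 mm wide; open, the fingers measure 114 mm over their backs; the gripper's body (76 mm by 85 mm) begins 54 mm behind the grasp point. The pads swing forward as they close: fully open they stand 13 mm farther back than shut.
Start: joints at [-1.228, 0.053, 1.613, -0, 1.476, -0.119], TCP at [0.278, -0.56, 0.205] pointing down, gripper open.
Joint ranges: [-3.01, 3.01], [-1.01, 2.22], [0.06, 2.58], [-1.02, 4.17], [0.09, 2.62], [-3.14, 3.14]. Speed limits (rad/s): [2.57, 2.57, 3.14, 3.14, 3.14, 3.14].

### API

Orientations are given as a unit quaternion [w, x, y, z].
In Python, from plant import state, grab_frame, camera_model, job_done, search_frame, masks_of, place_of gives the robot as it stands.
- The arm moves only by the tool drive_tool, never from a script. Its argument "series" is a list of rows, each a list of 2 entries, a list of its own where there are three numbers: the shift along the world's x, y, z in m, then the turn, a rotation vector about the world's x, y, z in degrees. A call has 1 to 8 rows; each row is the pose to reach, as a shift and turn from the pose commanded when the call began; what a row does not reach only later rows make up. A row lasts 1/10 s, in which the tool goes at most 50 mm and 8.59 degrees, less where a joint would pass 70% of its speed; a pose out of reach is approached as far as the arm can. A call with a gripper value outside its range is refused whole. "fingers" is the closure, from -1 (fully open) to 1 (shut), so that 0 is half open, set as the call begins (left out, the last holds). The fingers move at their own pace and stop on an object; the grip force is fixed at half the most. Time passes only in rows, so rows that repeat a pose let the fingers close. It gives the time, the measured TCP pose, the force and the opening at its end, in the units of the state.
- state(): the state, without advancing time (a new reading comes with each control period).
- grab_frame(name): name is "side" or "top"; returns the picture (400x640x3 uint8, red, green, blue); there is no depth.
- camera_model(name): a dict with "fovy" (degrees; the focal length in pixels is half the picture's height over the tangent of half this angle, whatever the lens; pixels are square), "cx", "cy" (the principal point, pixels), "rvec" (rotation vector, rad) and "tvec" (3), from world to camera coordinates, as OpenCV has them. Camera axes: x right, y down, z forward; pixel columns grow to the right and rows downward; lengths in m; the calibration is good to about 2 mm. A picture is of the moment at which its call begins. camera_model takes no time and is no camera call.
- job_done(): hands the job in, once; it reports no verdict.
Trained networks look in the newest picture that a camera, given by its name, has taken for a name from the list of things; names that differ only in an ending like _2 or _b are one class to them, and where a whole thing is asked for, a point or a joint stands for the part that bears it (a point fixed in the world has none). Each returns a list of dicts, best first, with "confidence" (0 to 1); they miss things now and then, are a little off and sometimes report something else, mostly with a low value. They report only what shows in the picture. A call takes as long as a camera call.
- search_frame(camera, name): "location" ([x, y, z] in m, in world coordinates, good to about 4 mm: the middle of the surface that is visible of it).
- masks_of(camera, name): "pixels" (400x640 bool, what is visible of it).
- place_of(camera, name): "location" ([x, y, z] in m, in world coordinates, good to about 4 mm: a listed point, or the origin of a listed thing).
The state is a dict: "time": time; "joint_pos": joint angles; "joint_vel": joint speeds; "joint_efforts": joint torques, N m; "tool_pos": TCP position; "tool_rot": TCP orientation; "contact_force": force on the tool from outside, world axes, zero at the start; "ft_torque": the same for the moment, N m; "gripper_width": opening from 0.0 (shut) to 1.0 (fully open).
Only numpy, scipy, OpenCV 4.12 (cv2) and the standard library are available. Lean on these libraries where they do the work, as an engineer would, in place of code of your own. Each camera call takes 0.05 s, during which the arm holds its last target.

## Working session

There is one attempt and no reset: what is moved stays moved. The work goes in short steps, Python scripts to look and compute and a tool call to move; the robot and the scene stay as the last step left them, time stands still between calls to the robot, and variables do not carry over. Pictures are saved under pics/ and viewed, and the job is handed in when it is done.

Besides the shell and the picture viewer there is one more tool, called by a JSON object that holds its "name" and its "arguments". drive_tool: Moves the arm, as the interface text tells. Its arguments: {"type":"object","properties":{"series":{"type":"array","items":{"type":"array"}},"fingers":{"type":"number"}},"required":["series"]}

```bash
mkdir -p pics; ls
python3 - <<'E'
from plant import *
import cv2
s=state();print(s)
for c in("side","top"):
    im=grab_frame(c);cv2.imwrite(f"pics/{c}0.png",im[:,:,::-1]);print(camera_model(c))
    for n in("stand","crossbar","end_block","drip_plate","lower_box","upper_box"):
        try:
            r=place_of(c,n);print(c,n,[(x["location"],round(x["confidence"],2)) for x in r[:2]])
        except Exception as e:print(n,e)
print(state()["time"])
E
```

```text
pics
{'time': 0.0, 'joint_pos': array([-1.22795590e+00,  5.33973170e-02,  1.61429313e+00, -1.92170932e-05,
        1.47602037e+00, -1.18997490e-01]), 'joint_vel': array([-3.08956186e-04, -3.65863352e-05, -1.97951474e-04, -1.69303292e-03,
       -4.57394677e-04,  1.05698986e-04]), 'joint_efforts': array([-7.22226059e-05, -3.93687522e+01, -3.70173812e+01, -1.15594535e-04,
        7.03882019e-03,  2.14540108e-05]), 'tool_pos': array([ 0.27826095, -0.55887384,  0.20353853]), 'tool_rot': array([-1.05138508e-03,  9.73455726e-01,  2.28872952e-01, -1.27791049e-04]), 'contact_force': array([-0.92122688,  0.31802117,  0.41112793]), 'ft_torque': array([ 0.01016628, -0.00558456,  0.05306259]), 'gripper_width': 0.9978220227283433}
{'fovy': 45.01444784046695, 'cx': 320.958922362542, 'cy': 194.78265465865178, 'rvec': array([ 1.80739291, -2.23308773,  0.44580839]), 'tvec': array([0.13888276, 0.57876348, 1.42501523])}
side stand [([0.5434, 0.0747, 0.0018], 0.89)]
side crossbar [([0.545, 0.0792, 0.0147], 0.69)]
side end_block [([0.4613, -0.3037, 0.0044], 0.92)]
side drip_plate [([0.5482, 0.0988, 0.0067], 0.88), ([0.5461, 0.0776, 0.0018], 0.63)]
side lower_box [([0.5644, 0.159, 0.0138], 0.67), ([0.5576, -0.4831, -0.0014], 0.65)]
side upper_box [([0.5636, 0.1595, 0.0768], 0.9)]
{'fovy': 48.850978016359534, 'cx': 323.5039532784344, 'cy': 200.6418151159881, 'rvec': array([ 2.16174442, -2.13678099,  0.14602289]), 'tvec': array([0.00371961, 0.62620024, 1.3826332 ])}
top stand [([0.5389, 0.0748, 0.0039], 0.82), ([0.5426, 0.076, 0.0145], 0.36)]
top crossbar [([0.5409, 0.0779, 0.0122], 0.62)]
top end_block [([0.463, -0.3085, 0.0042], 0.58)]
top drip_plate [([0.5479, 0.0994, 0.0063], 0.97)]
top lower_box []
top upper_box [([0.5674, 0.157, 0.0796], 0.75)]
0.7
```

View pics/side0.png

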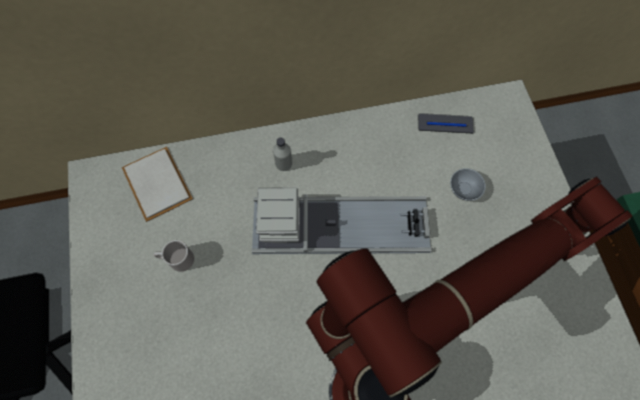

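View pics/top0.png

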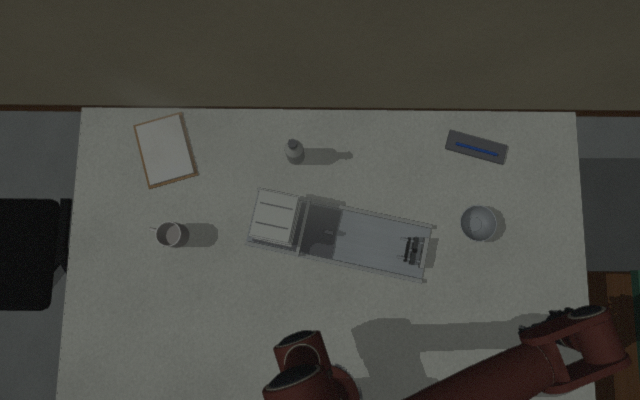

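Run:
```python
import cv2,numpy as np
for c,(x0,y0,w,h) in dict(side=(240,175,200,90),top=(240,180,200,110)).items():
    im=cv2.imread(f"pics/{c}0.png")[y0:y0+h,x0:x0+w]
    im=cv2.resize(im,None,fx=4,fy=4,interpolation=cv2.INTER_CUBIC)
    im=np.clip(im.astype(float)*1.5,0,255).astype(np.uint8);cv2.imwrite(f"pics/{c}0z.png",im)
```

```text
(no output)
```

View pics/side0z.png

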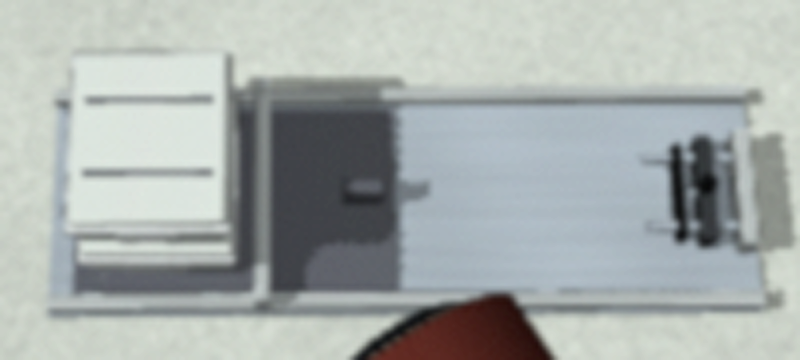

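View pics/top0z.png

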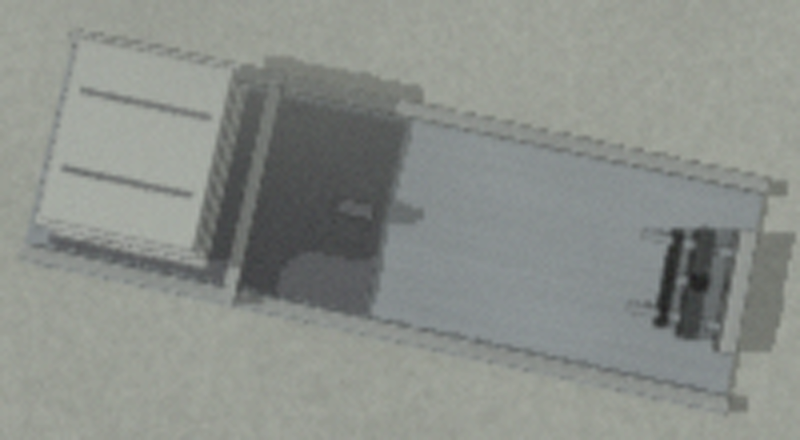

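```bash
cat > h.py <<'E'
import numpy as np,cv2
from plant import *
def proj(c,P):
    m=camera_model(c);f=200/np.tan(np.radians(m["fovy"])/2)
    K=np.array([[f,0,m["cx"]],[0,f,m["cy"]],[0,0,1]])
    return cv2.projectPoints(np.asarray(P,float).reshape(-1,3),m["rvec"],m["tvec"],K,None)[0][:,0]
def S(p,P):
    x,y,yaw=p;P=np.asarray(P,float).reshape(-1,3);c,s=np.cos(yaw),np.sin(yaw)
    return np.c_[x+c*P[:,0]-s*P[:,1],y+s*P[:,0]+c*P[:,1],P[:,2]]
def backproj(c,uv,z):
    m=camera_model(c);f=200/np.tan(np.radians(m["fovy"])/2)
    R=cv2.Rodrigues(m["rvec"])[0];C=-R.T@m["tvec"]
    d=R.T@np.array([(uv[0]-m["cx"])/f,(uv[1]-m["cy"])/f,1]);return C+d*(z-C[2])/d[2]
ROI=dict(side=(240,175,200,90),top=(240,180,200,110))
def overlay(c,p,py,src,out,extra=()):
    x0,y0,w,h=ROI[c];im=cv2.imread(src)[y0:y0+h,x0:x0+w]
    im=cv2.resize(im,None,fx=4,fy=4,interpolation=cv2.INTER_CUBIC);im=np.clip(im*1.5,0,255).astype(np.uint8)
    L=[([-.098,-.41,.02],[-.098,.175,.02]),([.098,-.41,.02],[.098,.175,.02]),([-.084,-.41,.02],[-.084,.175,.02]),([.084,-.41,.02],[.084,.175,.02]),
     ([-.098,-.41,.006],[.098,-.41,.006]),
     ([-.096,-.006,.042],[.096,-.006,.042]),([-.096,.006,.042],[.096,.006,.042]),
     ([-.05,-.391,.032],[.05,-.391,.032]),
     ([-.08,py-.1325,.012],[.08,py-.1325,.012]),
     ([-.006,py-.1225,.047],[-.006,py-.0885,.047]),([.006,py-.1225,.047],[.006,py-.0885,.047])]+list(extra)
    for a,b in L:
        q=(proj(c,S(p,[a,b]))-[x0,y0]+.5)*4-.5
        q=np.round(q*16).astype(int);cv2.line(im,tuple(map(int,q[0])),tuple(map(int,q[1])),(0,0,255),1,cv2.LINE_AA,4)
    cv2.imwrite(out,im)
E
cat > fit.py <<'E'
from h import *
from scipy.optimize import least_squares
# line features: (cam, zoomed points on line, model line)
F=[("side",(263,100),"ybar"),("side",(262,290),"ybar"),("top",(270,100),"ybar"),("top",(233,290),"ybar"),
("side",(500,91),"xo+"),("side",(740,91),"xo+"),("top",(420,104),"xo+"),("top",(765,181),"xo+"),
("side",(60,307),"xo-"),("side",(250,306),"xo-"),("top",(100,277),"xo-"),("top",(720,410),"xo-"),
("side",(755,200),"yend"),("top",(745,300),"yend")]
M=dict(zip(["ybar","xo+","xo-"],[(1,0,.042),(0,.098,.02),(0,-.098,.02)]))
def res(p):
    r=[]
    for c,uv,k in F:
        if k not in M: continue
        ax,v,z=M[k];x0,y0,_,_=ROI[c]
        w=backproj(c,((uv[0]+.5)/4-.5+x0,(uv[1]+.5)/4-.5+y0),z)
        d=w[:2]-p[:2];cs,sn=np.cos(p[2]),np.sin(p[2]);l=[cs*d[0]+sn*d[1],-sn*d[0]+cs*d[1]]
        r.append((l[ax]-v)*1000)
    return r
s=least_squares(res,[.543,.077,-.207]);print(s.x,np.degrees(s.x[2]),np.round(s.fun,1))
for c,uv in(("side",(400,200)),("top",(393,215))):
    x0,y0,_,_=ROI[c];w=backproj(c,((uv[0]+.5)/4-.5+x0,(uv[1]+.5)/4-.5+y0),.012);p=s.x
    d=w[:2]-p[:2];print(c,-np.sin(p[2])*d[0]+np.cos(p[2])*d[1]+.1325)
for c in("side","top"):overlay(c,s.x,.018,f"pics/{c}0.png",f"pics/{c}0o.png")
E
python3 fit.py
```

```text
[ 0.54290321  0.07701839 -0.21116965] -12.099129671687232 [ 1.7  0.6  1.7 -4.  -5.5 -4.8 -0.5 -0.1  1.3  2.4  0.2  7.1]
side 0.01994113556430996
top 0.016541105400923656
```

View pics/side0o.png

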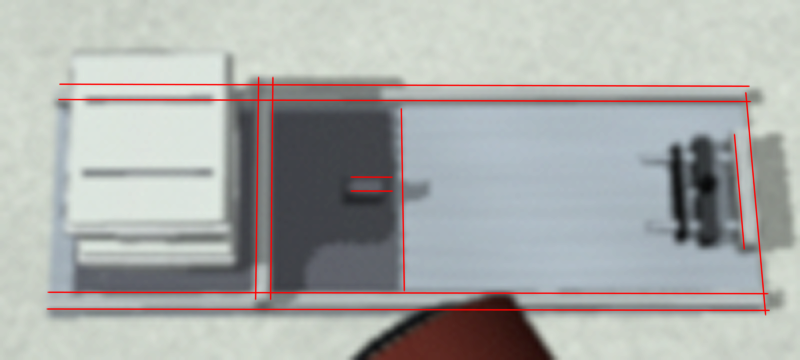

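View pics/top0o.png

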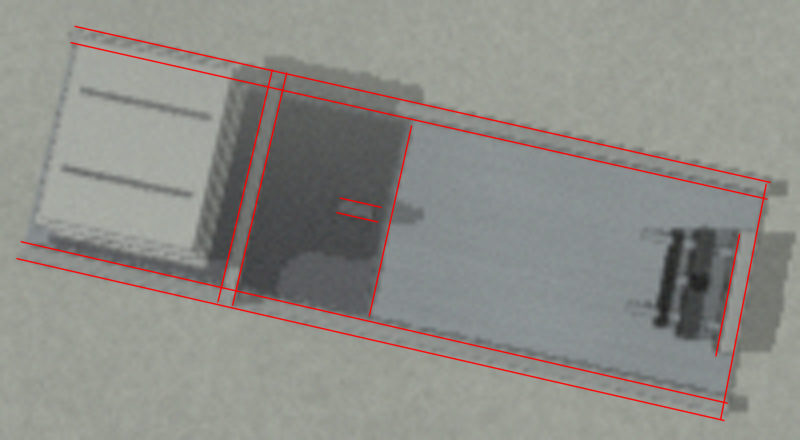

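{"name": "drive_tool", "arguments": {"fingers": -1, "series": [[[0.015,0.035,0],[0,0,3.2]],[[0.03,0.07,0],[0,0,6.4]],[[0.045,0.105,0],[0,0,9.6]],[[0.06,0.14,0],[0,0,12.8]],[[0.075,0.175,0],[0,0,16]],[[0.09,0.21,0],[0,0,19.2]],[[0.105,0.245,0],[0,0,22.4]],[[0.12,0.28,0],[0,0,25.6]]]}}

```text
time: 1.5
tool_pos: [0.3989, -0.2781, 0.205]
tool_rot: [0.0, 0.898, 0.44, 0.0]
contact_force: [0.7, 0.0, 0.2]
gripper_width: 1.003
```

{"name": "drive_tool", "arguments": {"series": [[[0.02,0.035,0],[0,0,3.3]],[[0.04,0.07,0],[0,0,6.6]],[[0.06,0.105,0],[0,0,9.9]],[[0.08,0.14,0],[0,0,13.2]],[[0.1,0.175,0],[0,0,16.5]],[[0.115,0.21,0],[0,0,19.8]],[[0.127,0.245,0],[0,0,23]],[[0.1275,0.273,0],[0,0,26]]]}}

```text
time: 2.3
tool_pos: [0.5268, -0.0045, 0.2049]
tool_rot: [0.0, 0.776, 0.631, 0.0]
contact_force: [0.3, 0.2, -0.4]
gripper_width: 0.999
```

{"name": "drive_tool", "arguments": {"series": [[[0,0,-0.03],[0,0,0]],[[0,0,-0.06],[0,0,0]],[[0,0,-0.085],[0,0,0]],[[0,0,-0.1],[0,0,0]],[[0,0,-0.1],[0,0,0]],[[0,0,-0.1],[0,0,0]]]}}

```text
time: 2.9
tool_pos: [0.5265, -0.0067, 0.1056]
tool_rot: [0.0, 0.777, 0.63, 0.0]
contact_force: [0.5, 0.5, 0.9]
gripper_width: 1.002
```

Run:
```python
from h import *
from scipy.spatial.transform import Rotation as R
s=state();q=s["tool_rot"];m=R.from_quat([q[1],q[2],q[3],q[0]]).as_matrix()
print(s["time"],s["tool_pos"],m.round(3),np.degrees(np.arctan2(m[1,1],m[0,1])),s["contact_force"],s["joint_pos"])
for c in("side","top"):
    im=grab_frame(c);cv2.imwrite(f"pics/{c}1.png",im[:,:,::-1]);overlay(c,[.543,.077,-.208],.021,f"pics/{c}1.png",f"pics/{c}1o.png")
    for n in("crossbar","end_block","drip_plate"):
        print(c,n,[(x["location"],round(x["confidence"],2)) for x in place_of(c,n)[:2]])
```

```text
2.9 [ 0.52649423 -0.00667979  0.10563694] [[ 0.207  0.978  0.001]
 [ 0.978 -0.207 -0.   ]
 [ 0.     0.001 -1.   ]] -11.951597757532575 [0.462708   0.50864116 0.85733964] [-1.54087161e-01 -1.01568748e-01  1.93464796e+00  1.59242936e-05
  1.30757245e+00  5.45034030e-02]
side crossbar [([0.5441, 0.0771, 0.0125], 0.53)]
side end_block [([0.4616, -0.3053, 0.0052], 0.61)]
side drip_plate [([0.5461, 0.0983, 0.0042], 0.8)]
top crossbar [([0.5409, 0.0776, 0.0126], 0.42), ([0.546, 0.1013, 0.005], 0.18)]
top end_block [([0.4624, -0.3054, 0.0044], 0.92)]
top drip_plate [([0.5462, 0.0984, 0.0069], 0.91)]
```

View pics/side1o.png

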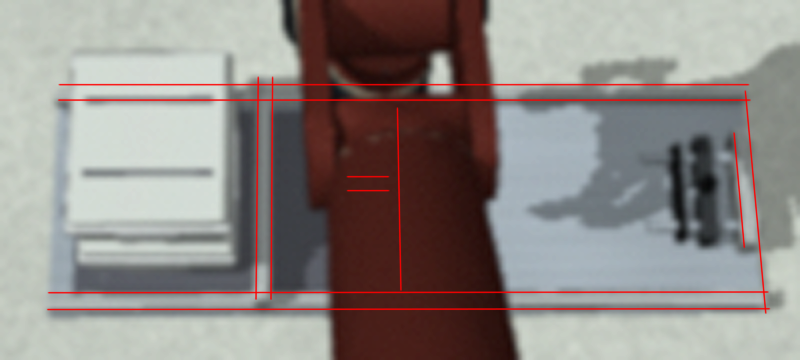

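View pics/top1o.png

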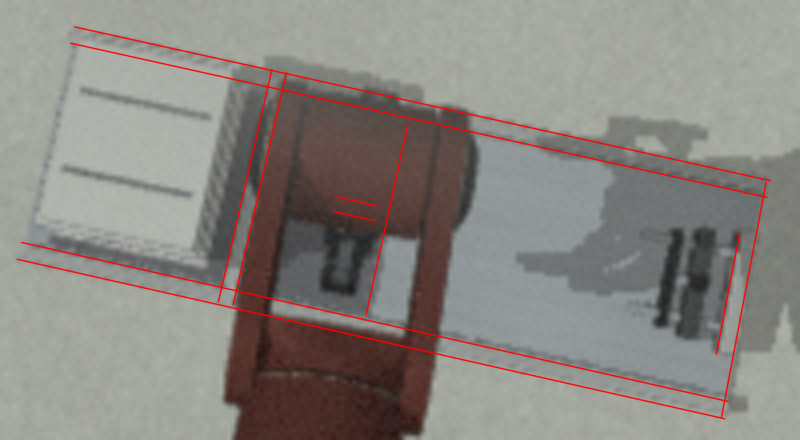

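Run:
```python
from h import *
for c in("side","top"):
    im=cv2.imread(f"pics/{c}1.png");a=-.154
    for z in(.25,.3,.35,.4,.45):
        for w in(-.08,0,.08):
            u=proj(c,[.5265-np.sin(a)*w,-.0067+np.cos(a)*w,z])[0];print(c,z,w,u.round())
            cv2.circle(im,tuple(int(v) for v in u),2,(0,255-int((z-.25)*1275),255),-1)
    cv2.imwrite(f"pics/{c}1w.png",cv2.resize(im[60:310,200:520],None,fx=2.5,fy=2.4))
```

```text
side 0.25 -0.08 [362. 196.]
side 0.25 0 [334. 197.]
side 0.25 0.08 [306. 198.]
side 0.3 -0.08 [363. 189.]
side 0.3 0 [335. 190.]
side 0.3 0.08 [306. 192.]
side 0.35 -0.08 [365. 182.]
side 0.35 0 [335. 183.]
side 0.35 0.08 [305. 184.]
side 0.4 -0.08 [367. 174.]
side 0.4 0 [336. 175.]
side 0.4 0.08 [305. 177.]
side 0.45 -0.08 [369. 165.]
side 0.45 0 [337. 167.]
side 0.45 0.08 [305. 169.]
top 0.25 -0.08 [358. 231.]
top 0.25 0 [329. 226.]
top 0.25 0.08 [301. 222.]
top 0.3 -0.08 [360. 230.]
top 0.3 0 [330. 225.]
top 0.3 0.08 [300. 220.]
top 0.35 -0.08 [361. 228.]
top 0.35 0 [330. 223.]
top 0.35 0.08 [299. 218.]
top 0.4 -0.08 [363. 227.]
top 0.4 0 [330. 221.]
top 0.4 0.08 [297. 216.]
top 0.45 -0.08 [365. 225.]
top 0.45 0 [331. 219.]
top 0.45 0.08 [296. 214.]
```

View pics/side1w.png

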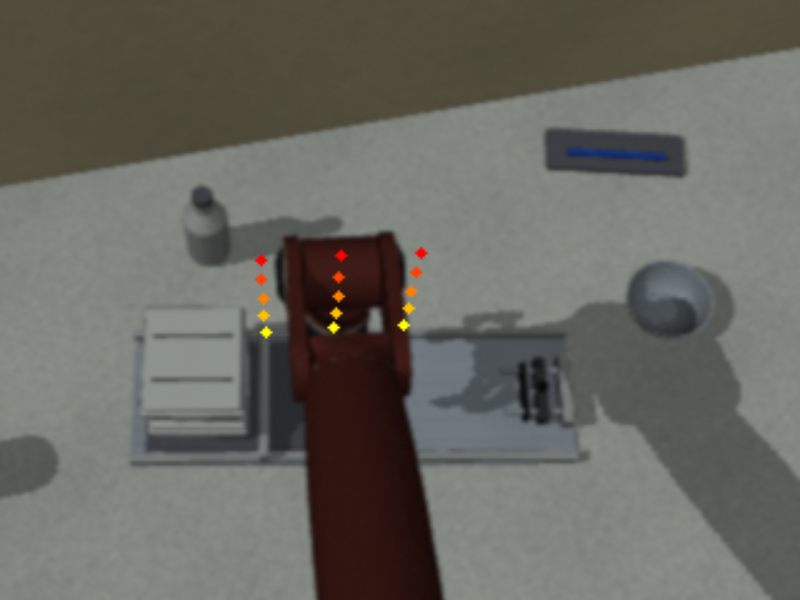

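View pics/top1w.png

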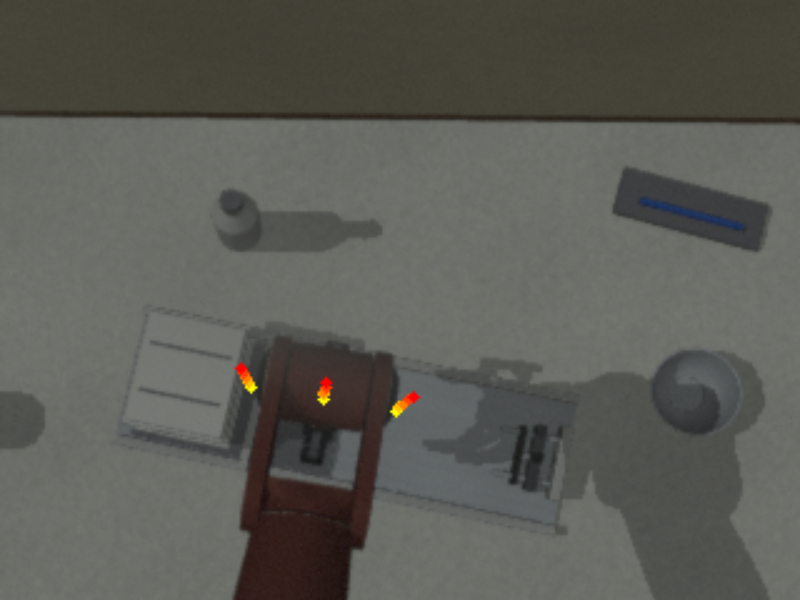

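{"name": "drive_tool", "arguments": {"series": [[[-0.001,0.002,-0.015],[0,0,0]],[[-0.001,0.002,-0.03],[0,0,0]],[[-0.001,0.002,-0.045],[0,0,0]],[[-0.001,0.002,-0.06],[0,0,0]],[[-0.001,0.002,-0.07],[0,0,0]],[[-0.001,0.002,-0.08],[0,0,0]],[[-0.001,0.002,-0.086],[0,0,0]],[[-0.001,0.002,-0.086],[0,0,0]]]}}

```text
time: 4.1
tool_pos: [0.5243, -0.0044, 0.0178]
tool_rot: [-0.001, 0.777, 0.63, -0.001]
contact_force: [-0.1, 1.2, 0.4]
gripper_width: 0.998
```

{"name": "drive_tool", "arguments": {"fingers": 0.3, "series": [[[0,0,0],[0,0,0]],[[0,0,0],[0,0,0]],[[0,0,0],[0,0,0]],[[0,0,0],[0,0,0]],[[0,0,0],[0,0,0]]]}}

```text
time: 4.6
tool_pos: [0.5252, -0.0046, 0.0191]
tool_rot: [0.0, 0.777, 0.63, 0.0]
contact_force: [0.0, -1.2, 0.0]
gripper_width: 0.351
```

{"name": "drive_tool", "arguments": {"fingers": 0.62, "series": [[[0,0,0],[0,0,0]],[[0,0,0],[0,0,0]],[[0,0,0],[0,0,0]],[[0,0,0],[0,0,0]]]}}

```text
time: 5.0
tool_pos: [0.525, -0.0045, 0.0188]
tool_rot: [-0.0, 0.777, 0.63, -0.0]
contact_force: [-0.5, 0.2, 0.1]
gripper_width: 0.189
```

{"name": "drive_tool", "arguments": {"fingers": 0.68, "series": [[[0,0,0],[0,0,0]],[[0,0,0],[0,0,0]],[[0,0,0],[0,0,0]]]}}

```text
time: 5.3
tool_pos: [0.525, -0.0045, 0.0188]
tool_rot: [-0.0, 0.777, 0.63, -0.0]
contact_force: [-0.2, 0.1, 0.7]
gripper_width: 0.162
```

{"name": "drive_tool", "arguments": {"fingers": 1, "series": [[[0,0,0],[0,0,0]],[[0,0,0],[0,0,0]],[[0,0,0],[0,0,0]],[[0,0,0],[0,0,0]]]}}

```text
time: 5.7
tool_pos: [0.525, -0.0045, 0.019]
tool_rot: [-0.0, 0.777, 0.63, -0.0]
contact_force: [-1.1, -0.1, 2.5]
gripper_width: 0.092
```

Run:
```python
from h import *
s=state();print(s["tool_pos"],s["contact_force"],s["ft_torque"])
p=[.5428,.0778,-.2076];d=s["tool_pos"][:2]-p[:2];print("tab y",-np.sin(p[2])*d[0]+np.cos(p[2])*d[1],"x",np.cos(p[2])*d[0]+np.sin(p[2])*d[1])
for c,uv in(("side",(675,195)),("top",(668,278))):  # rubber face top edge z~.032
    x0,y0,_,_=ROI[c]
    for z in(.006,.032):
        w=backproj(c,((uv[0]+.5)/4-.5+x0,(uv[1]+.5)/4-.5+y0),z);d=w[:2]-p[:2];print(c,z,-np.sin(p[2])*d[0]+np.cos(p[2])*d[1])
```

```text
[ 0.52499213 -0.004524    0.01900529] [-1.13740633 -0.08672887  2.51683847] [0.07318975 0.27853473 0.01704044]
tab y -0.08422679381741767 x -0.0004575420727576246
side 0.006 -0.34405113043812424
side 0.032 -0.33878811224002325
top 0.006 -0.3473692160595789
top 0.032 -0.3427915782691027
```

{"name": "drive_tool", "arguments": {"series": [[[-0.0001,-0.0005,0],[0,0,0]],[[-0.0003,-0.0015,0],[0,0,0]],[[-0.0006,-0.003,0],[0,0,0]],[[-0.001,-0.0047,0],[0,0,0]],[[-0.0014,-0.0066,0],[0,0,0]],[[-0.0018,-0.0085,0],[0,0,0]],[[-0.0022,-0.0104,0],[0,0,0]],[[-0.0026,-0.0123,0],[0,0,0]]]}}

```text
time: 6.5
tool_pos: [0.5231, -0.0157, 0.019]
tool_rot: [-0.0, 0.777, 0.63, 0.002]
contact_force: [1.3, 5.2, 1.9]
gripper_width: 0.1
```

{"name": "drive_tool", "arguments": {"series": [[[-0.0004,-0.002,0],[0,0,0]],[[-0.0008,-0.0039,0],[0,0,0]],[[-0.0012,-0.0059,0],[0,0,0]],[[-0.0016,-0.0078,0],[0,0,0]],[[-0.0021,-0.0098,0],[0,0,0]],[[-0.0025,-0.0117,0],[0,0,0]],[[-0.0029,-0.0137,0],[0,0,0]],[[-0.0033,-0.0157,0],[0,0,0]]]}}

```text
time: 7.3
tool_pos: [0.5199, -0.0304, 0.019]
tool_rot: [-0.001, 0.777, 0.63, 0.002]
contact_force: [1.6, 8.6, 2.0]
gripper_width: 0.097
```

Run:
```python
from h import *
s=state();print(s["tool_pos"],s["contact_force"],s["ft_torque"],s["gripper_width"])
for c in("side","top"):
    im=grab_frame(c);cv2.imwrite(f"pics/{c}2.png",im[:,:,::-1]);overlay(c,[.5428,.0778,-.2076],-.007,f"pics/{c}2.png",f"pics/{c}2o.png")
```

```text
[ 0.51993429 -0.03038155  0.01901246] [1.60809568 8.56979231 2.03855228] [ 1.53324853 -0.31066723 -0.00617878] 0.09653632992589926
```

View pics/top2o.png

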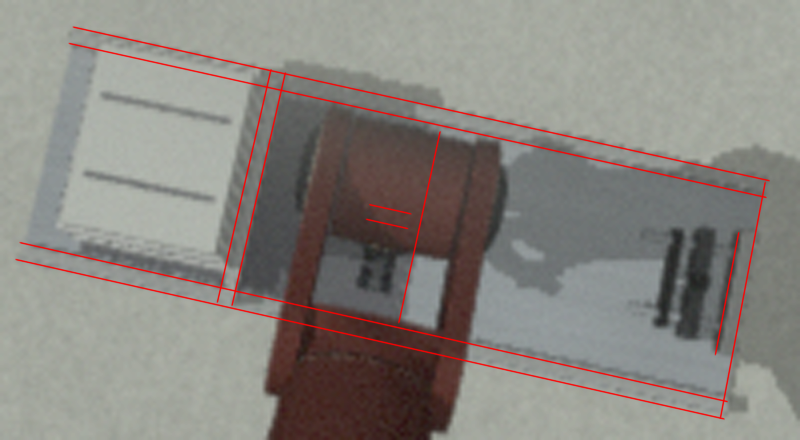

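View pics/side2o.png

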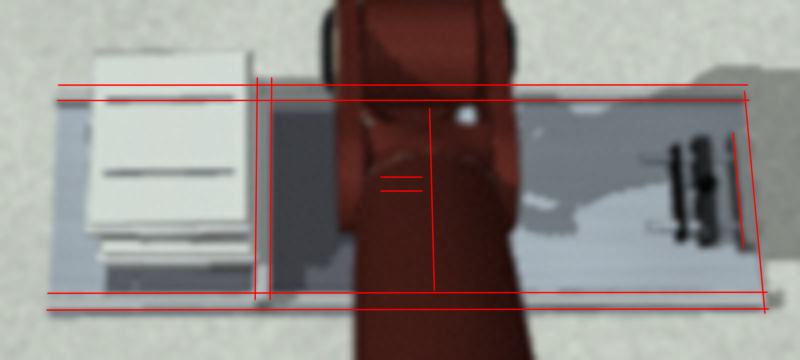

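{"name": "drive_tool", "arguments": {"series": [[[-0.0004,-0.002,0],[0,0,0]],[[-0.0008,-0.0039,0],[0,0,0]],[[-0.0012,-0.0059,0],[0,0,0]],[[-0.0016,-0.0078,0],[0,0,0]],[[-0.0021,-0.0098,0],[0,0,0]],[[-0.0025,-0.0117,0],[0,0,0]],[[-0.0029,-0.0137,0],[0,0,0]],[[-0.0033,-0.0157,0],[0,0,0]]]}}

```text
time: 8.2
tool_pos: [0.5167, -0.0458, 0.019]
tool_rot: [-0.001, 0.777, 0.629, 0.003]
contact_force: [2.3, 9.0, 2.4]
gripper_width: 0.092
```

{"name": "drive_tool", "arguments": {"series": [[[-0.0004,-0.002,0],[0,0,0]],[[-0.0008,-0.0039,0],[0,0,0]],[[-0.0012,-0.0059,0],[0,0,0]],[[-0.0016,-0.0078,0],[0,0,0]],[[-0.0021,-0.0098,0],[0,0,0]],[[-0.0025,-0.0117,0],[0,0,0]],[[-0.0029,-0.0137,0],[0,0,0]],[[-0.0033,-0.0157,0],[0,0,0]]]}}

```text
time: 9.0
tool_pos: [0.5134, -0.0611, 0.019]
tool_rot: [-0.002, 0.777, 0.629, 0.003]
contact_force: [1.5, 11.7, 2.1]
gripper_width: 0.094
```

{"name": "drive_tool", "arguments": {"series": [[[-0.0004,-0.002,0],[0,0,0]],[[-0.0008,-0.0039,0],[0,0,0]],[[-0.0012,-0.0059,0],[0,0,0]],[[-0.0016,-0.0078,0],[0,0,0]],[[-0.0021,-0.0098,0],[0,0,0]],[[-0.0025,-0.0117,0],[0,0,0]],[[-0.0029,-0.0137,0],[0,0,0]],[[-0.0033,-0.0157,0],[0,0,0]]]}}

```text
time: 9.8
tool_pos: [0.5102, -0.0763, 0.019]
tool_rot: [-0.002, 0.777, 0.629, 0.003]
contact_force: [2.9, 12.5, 3.1]
gripper_width: 0.09
```

Run:
```python
from h import *
s=state();print(s["tool_pos"],s["contact_force"],s["ft_torque"],s["gripper_width"])
for c in("side","top"):
    im=grab_frame(c);cv2.imwrite(f"pics/{c}3.png",im[:,:,::-1]);overlay(c,[.5428,.0778,-.2076],-.053,f"pics/{c}3.png",f"pics/{c}3o.png")
a=cv2.imread("pics/side3o.png");b=cv2.imread("pics/top3o.png");a=cv2.copyMakeBorder(a,0,0,0,0,0)
cv2.imwrite("pics/b3.png",cv2.resize(np.vstack([a,b[:, :]]),(560,560)))
```

```text
[ 0.51022197 -0.07628222  0.01902243] [ 2.90977827 12.45420682  3.10477672] [ 2.21181298 -0.46883451  0.00840477] 0.09020015704229806
```

View pics/b3.png

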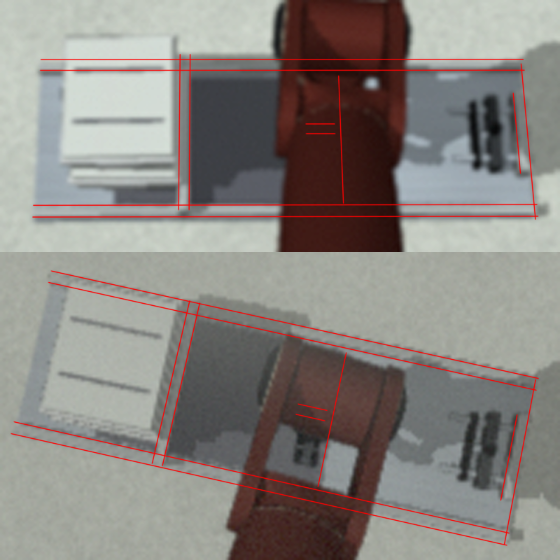

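Boxes held at the bar and still stacked; plate still moving with the gripper. Continue, slower (15 mm/s) through the drop.

{"name": "drive_tool", "arguments": {"series": [[[-0.0003,-0.0015,0],[0,0,0]],[[-0.0006,-0.003,0],[0,0,0]],[[-0.0009,-0.0044,0],[0,0,0]],[[-0.0012,-0.0059,0],[0,0,0]],[[-0.0015,-0.0073,0],[0,0,0]],[[-0.0019,-0.0088,0],[0,0,0]],[[-0.0022,-0.0103,0],[0,0,0]],[[-0.0025,-0.0117,0],[0,0,0]]]}}

```text
time: 10.7
tool_pos: [0.5077, -0.088, 0.019]
tool_rot: [-0.002, 0.777, 0.629, 0.003]
contact_force: [2.2, 12.8, 2.7]
gripper_width: 0.093
```

{"name": "drive_tool", "arguments": {"series": [[[-0.0003,-0.0015,0],[0,0,0]],[[-0.0006,-0.003,0],[0,0,0]],[[-0.0009,-0.0044,0],[0,0,0]],[[-0.0012,-0.0059,0],[0,0,0]],[[-0.0015,-0.0073,0],[0,0,0]],[[-0.0019,-0.0088,0],[0,0,0]],[[-0.0022,-0.0103,0],[0,0,0]],[[-0.0025,-0.0117,0],[0,0,0]]]}}

```text
time: 11.5
tool_pos: [0.5048, -0.102, 0.019]
tool_rot: [-0.0, 0.777, 0.63, 0.001]
contact_force: [1.1, 5.1, 3.3]
gripper_width: 0.092
```

{"name": "drive_tool", "arguments": {"series": [[[-0.0003,-0.0015,0],[0,0,0]],[[-0.0006,-0.003,0],[0,0,0]],[[-0.0009,-0.0044,0],[0,0,0]],[[-0.0012,-0.0059,0],[0,0,0]],[[-0.0015,-0.0073,0],[0,0,0]],[[-0.0019,-0.0088,0],[0,0,0]],[[-0.0022,-0.0103,0],[0,0,0]],[[-0.0025,-0.0117,0],[0,0,0]]]}}

```text
time: 12.3
tool_pos: [0.5018, -0.1149, 0.019]
tool_rot: [0.0, 0.777, 0.63, 0.0]
contact_force: [1.1, 5.0, 3.7]
gripper_width: 0.088
```

{"name": "drive_tool", "arguments": {"series": [[[-0.0003,-0.0015,0],[0,0,0]],[[-0.0006,-0.003,0],[0,0,0]],[[-0.0009,-0.0044,0],[0,0,0]],[[-0.0012,-0.0059,0],[0,0,0]],[[-0.0015,-0.0073,0],[0,0,0]],[[-0.0019,-0.0088,0],[0,0,0]],[[-0.0022,-0.0103,0],[0,0,0]],[[-0.0025,-0.0117,0],[0,0,0]]]}}

```text
time: 13.1
tool_pos: [0.4993, -0.1266, 0.019]
tool_rot: [0.0, 0.777, 0.63, 0.0]
contact_force: [0.5, 4.4, 4.3]
gripper_width: 0.089
```

Run:
```python
from h import *
s=state();print(s["tool_pos"],s["contact_force"],s["ft_torque"],s["gripper_width"])
p=[.5428,.0778,-.2076];d=s["tool_pos"][:2]-p[:2];ty=-np.sin(p[2])*d[0]+np.cos(p[2])*d[1];print("tab y",ty,"edge",ty-.027,"x",np.cos(p[2])*d[0]+np.sin(p[2])*d[1])
for c in("side","top"):
    im=grab_frame(c);cv2.imwrite(f"pics/{c}4.png",im[:,:,::-1]);overlay(c,p,ty+.1055,f"pics/{c}4.png",f"pics/{c}4o.png")
a=cv2.imread("pics/side4o.png");b=cv2.imread("pics/top4o.png")
cv2.imwrite("pics/b4.png",cv2.resize(np.vstack([a,b]),(600,600)))
```

```text
[ 0.49928391 -0.12656026  0.01898666] [0.49846919 4.36640468 4.25111785] [ 0.86083239 -0.25938673 -0.01438018] 0.0889480779634493
tab y -0.20894150530141406 edge -0.23594150530141406 x -0.00046061806643730996
```

View pics/b4.png

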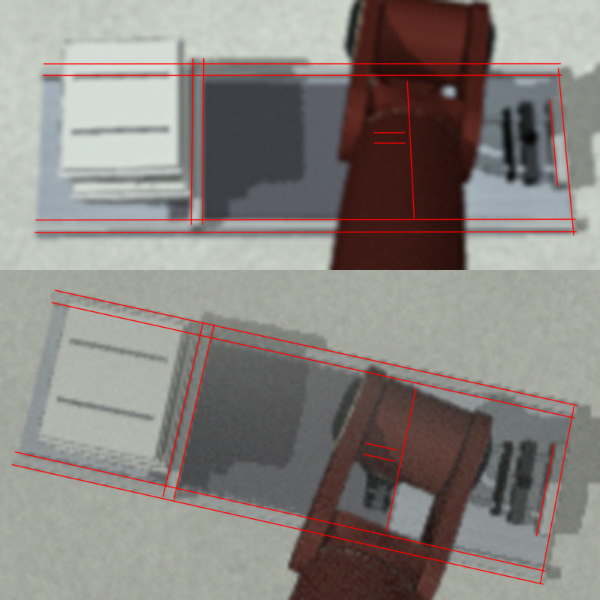

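{"name": "drive_tool", "arguments": {"series": [[[-0.0003,-0.0015,0],[0,0,0]],[[-0.0006,-0.003,0],[0,0,0]],[[-0.0009,-0.0044,0],[0,0,0]],[[-0.0012,-0.0059,0],[0,0,0]],[[-0.0015,-0.0073,0],[0,0,0]],[[-0.0019,-0.0088,0],[0,0,0]],[[-0.0022,-0.0103,0],[0,0,0]],[[-0.0025,-0.0117,0],[0,0,0]]]}}

```text
time: 14.0
tool_pos: [0.4968, -0.1381, 0.019]
tool_rot: [-0.0, 0.777, 0.63, 0.0]
contact_force: [0.7, 4.2, 3.9]
gripper_width: 0.093
```

{"name": "drive_tool", "arguments": {"series": [[[-0.0003,-0.0015,0],[0,0,0]],[[-0.0006,-0.003,0],[0,0,0]],[[-0.0009,-0.0044,0],[0,0,0]],[[-0.0012,-0.0059,0],[0,0,0]],[[-0.0015,-0.0073,0],[0,0,0]],[[-0.0019,-0.0088,0],[0,0,0]],[[-0.0022,-0.0103,0],[0,0,0]],[[-0.0025,-0.0117,0],[0,0,0]]]}}

```text
time: 14.8
tool_pos: [0.4943, -0.1498, 0.019]
tool_rot: [-0.0, 0.777, 0.63, 0.0]
contact_force: [0.9, 5.4, 4.7]
gripper_width: 0.097
```

{"name": "drive_tool", "arguments": {"series": [[[-0.0003,-0.0015,0],[0,0,0]],[[-0.0006,-0.003,0],[0,0,0]],[[-0.0009,-0.0044,0],[0,0,0]],[[-0.0012,-0.0059,0],[0,0,0]],[[-0.0015,-0.0073,0],[0,0,0]],[[-0.0019,-0.0088,0],[0,0,0]],[[-0.0022,-0.0103,0],[0,0,0]],[[-0.0025,-0.0117,0],[0,0,0]]]}}

```text
time: 15.6
tool_pos: [0.4917, -0.1617, 0.019]
tool_rot: [0.0, 0.777, 0.63, 0.0]
contact_force: [0.1, 4.5, 4.5]
gripper_width: 0.095
```

{"name": "drive_tool", "arguments": {"series": [[[-0.0004,-0.002,0],[0,0,0]],[[-0.0008,-0.0039,0],[0,0,0]],[[-0.0012,-0.0059,0],[0,0,0]],[[-0.0016,-0.0078,0],[0,0,0]],[[-0.0021,-0.0098,0],[0,0,0]],[[-0.0025,-0.0117,0],[0,0,0]],[[-0.0029,-0.0137,0],[0,0,0]],[[-0.0033,-0.0157,0],[0,0,0]]]}}

```text
time: 16.4
tool_pos: [0.4884, -0.1774, 0.019]
tool_rot: [-0.0, 0.777, 0.63, -0.0]
contact_force: [0.8, 4.9, 6.5]
gripper_width: 0.095
```

Run:
```python
from h import *
s=state();print(s["tool_pos"],s["contact_force"],s["ft_torque"],s["gripper_width"])
p=[.5428,.0778,-.2076];d=s["tool_pos"][:2]-p[:2];ty=-np.sin(p[2])*d[0]+np.cos(p[2])*d[1];print("tab y",ty,"edge",ty-.027,"x",np.cos(p[2])*d[0]+np.sin(p[2])*d[1])
for c in("side","top"):
    im=grab_frame(c);cv2.imwrite(f"pics/{c}5.png",im[:,:,::-1]);overlay(c,p,ty+.1055,f"pics/{c}5.png",f"pics/{c}5o.png")
a=cv2.imread("pics/side5o.png");b=cv2.imread("pics/top5o.png")
cv2.imwrite("pics/b5.png",cv2.resize(np.vstack([a,b]),(600,600)))
```

```text
[ 0.48836461 -0.17735957  0.01896158] [0.75470579 4.85720356 6.5390361 ] [ 0.72551088 -0.15120201  0.03075838] 0.09534838633532225
tab y -0.2609006715100295 edge -0.2879006715100295 x -0.0006751196342753771
```

View pics/b5.png

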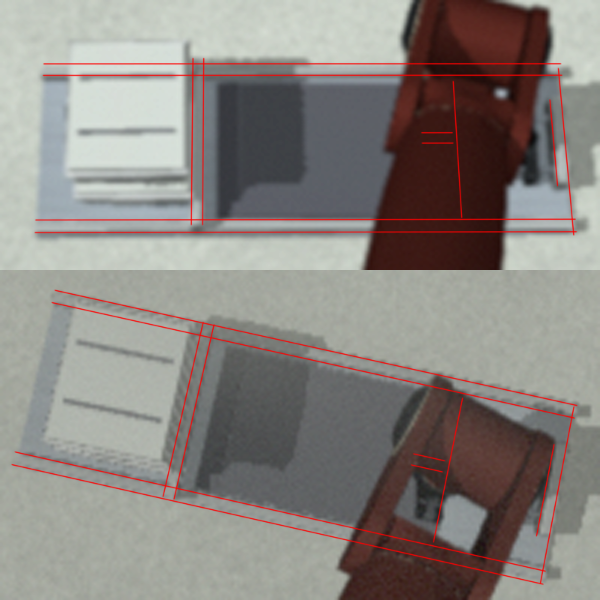

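{"name": "drive_tool", "arguments": {"series": [[[-0.0004,-0.002,0.0001],[0,0,0]],[[-0.0008,-0.0039,0.0002],[0,0,0]],[[-0.0012,-0.0059,0.0003],[0,0,0]],[[-0.0016,-0.0078,0.0004],[0,0,0]],[[-0.0021,-0.0098,0.0005],[0,0,0]],[[-0.0025,-0.0117,0.0005],[0,0,0]],[[-0.0029,-0.0137,0.0005],[0,0,0]],[[-0.0033,-0.0157,0.0005],[0,0,0]]]}}

```text
time: 17.3
tool_pos: [0.4847, -0.1931, 0.019]
tool_rot: [-0.0, 0.777, 0.63, -0.0]
contact_force: [0.3, 2.8, 1.5]
gripper_width: 0.093
```

Good; edge now about -0.304. Slow to 10 mm/s.

{"name": "drive_tool", "arguments": {"series": [[[-0.0003,-0.0015,0],[0,0,0]],[[-0.0006,-0.003,0],[0,0,0]],[[-0.0009,-0.0044,0],[0,0,0]],[[-0.0012,-0.0059,0],[0,0,0]],[[-0.0014,-0.0069,0],[0,0,0]],[[-0.0016,-0.0078,0],[0,0,0]],[[-0.0018,-0.0088,0],[0,0,0]],[[-0.002,-0.0098,0],[0,0,0]]]}}

```text
time: 18.1
tool_pos: [0.4828, -0.2028, 0.0191]
tool_rot: [-0.0, 0.777, 0.63, -0.0]
contact_force: [0.2, 1.1, -1.7]
gripper_width: 0.092
```

{"name": "drive_tool", "arguments": {"series": [[[-0.0002,-0.001,0],[0,0,0]],[[-0.0004,-0.002,0],[0,0,0]],[[-0.0006,-0.003,0],[0,0,0]],[[-0.0008,-0.0039,0],[0,0,0]],[[-0.001,-0.0049,0],[0,0,0]],[[-0.0012,-0.0059,0],[0,0,0]]]}}

```text
time: 18.7
tool_pos: [0.4818, -0.2087, 0.0193]
tool_rot: [-0.0, 0.777, 0.63, -0.0]
contact_force: [0.5, -0.7, -1.0]
gripper_width: 0.094
```

{"name": "drive_tool", "arguments": {"series": [[[-0.0001,-0.0006,-0.0001],[0,0,0]],[[-0.0002,-0.0012,-0.0002],[0,0,0]],[[-0.0004,-0.0018,-0.0002],[0,0,0]],[[-0.0005,-0.0024,-0.0002],[0,0,0]],[[-0.0006,-0.003,-0.0002],[0,0,0]],[[-0.0008,-0.0036,-0.0002],[0,0,0]],[[-0.0009,-0.0042,-0.0002],[0,0,0]],[[-0.001,-0.0048,-0.0002],[0,0,0]]]}}

```text
time: 19.5
tool_pos: [0.4809, -0.2135, 0.0191]
tool_rot: [0.0, 0.777, 0.63, 0.0]
contact_force: [-0.3, 0.6, -1.6]
gripper_width: 0.09
```

{"name": "drive_tool", "arguments": {"series": [[[-0.0001,-0.0006,0],[0,0,0]],[[-0.0002,-0.0012,0],[0,0,0]],[[-0.0004,-0.0018,0],[0,0,0]],[[-0.0005,-0.0024,0],[0,0,0]],[[-0.0006,-0.003,0],[0,0,0]]]}}

```text
time: 20.0
tool_pos: [0.4803, -0.2165, 0.0191]
tool_rot: [-0.0, 0.777, 0.63, -0.0]
contact_force: [0.7, 0.7, -0.5]
gripper_width: 0.096
```

{"name": "drive_tool", "arguments": {"series": [[[-0.0001,-0.0006,0],[0,0,0]],[[-0.0002,-0.0012,0],[0,0,0]],[[-0.0004,-0.0018,0],[0,0,0]]]}}

```text
time: 20.3
tool_pos: [0.4798, -0.2183, 0.0191]
tool_rot: [-0.0, 0.777, 0.63, -0.0]
contact_force: [-0.1, 2.1, -1.1]
gripper_width: 0.09
```

{"name": "drive_tool", "arguments": {"series": [[[-0.0001,-0.0006,0],[0,0,0]],[[-0.0002,-0.0012,0],[0,0,0]],[[-0.0004,-0.0018,0],[0,0,0]]]}}

```text
time: 20.6
tool_pos: [0.4795, -0.2201, 0.0191]
tool_rot: [0.0, 0.777, 0.63, 0.0]
contact_force: [0.9, 1.1, -1.4]
gripper_width: 0.092
```

{"name": "drive_tool", "arguments": {"series": [[[-0.0001,-0.0006,0],[0,0,0]],[[-0.0002,-0.0012,0],[0,0,0]],[[-0.0004,-0.0018,0],[0,0,0]]]}}

```text
time: 20.9
tool_pos: [0.4791, -0.2219, 0.0191]
tool_rot: [-0.0, 0.777, 0.63, 0.0]
contact_force: [-0.9, 0.1, -1.4]
gripper_width: 0.097
```

Run:
```python
from h import *
s=state();p=[.5428,.0778,-.2076];d=s["tool_pos"][:2]-p[:2];ty=-np.sin(p[2])*d[0]+np.cos(p[2])*d[1];print("edge",ty-.027,"x",np.cos(p[2])*d[0]+np.sin(p[2])*d[1],s["contact_force"])
for c in("side","top"):
    im=grab_frame(c);cv2.imwrite(f"pics/{c}6.png",im[:,:,::-1]);overlay(c,p,ty+.1055,f"pics/{c}6.png",f"pics/{c}6o.png")
a=cv2.imread("pics/side6o.png");b=cv2.imread("pics/top6o.png")
cv2.imwrite("pics/b6.png",np.hstack([a[:,440:800],b[0:360,440:800]]))
```

```text
edge -0.33336850131143836 x -0.0006074149276007745 [-0.93355709  0.08255873 -1.39918673]
```

View pics/b6.png

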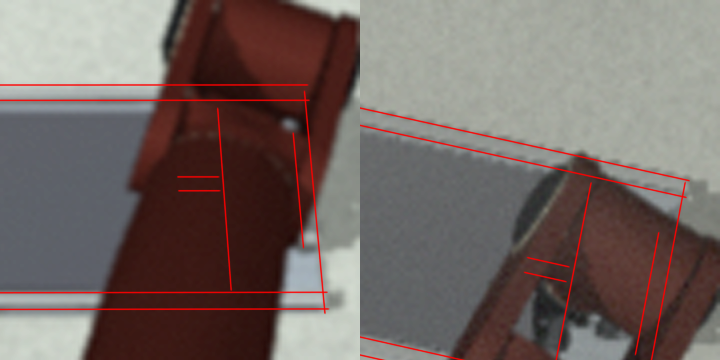

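{"name": "drive_tool", "arguments": {"series": [[[-0.0001,-0.0005,-0.0001],[0,0,0]],[[-0.0002,-0.001,-0.0001],[0,0,0]],[[-0.0003,-0.0015,-0.0001],[0,0,0]]]}}

```text
time: 21.3
tool_pos: [0.4788, -0.2233, 0.0191]
tool_rot: [0.0, 0.777, 0.63, 0.0]
contact_force: [0.2, 1.2, -1.4]
gripper_width: 0.093
```

{"name": "drive_tool", "arguments": {"series": [[[-0.0001,-0.0005,0],[0,0,0]],[[-0.0002,-0.001,0],[0,0,0]],[[-0.0003,-0.0015,0],[0,0,0]]]}}

```text
time: 21.6
tool_pos: [0.4785, -0.2248, 0.0191]
tool_rot: [0.0, 0.777, 0.63, 0.0]
contact_force: [0.4, 0.8, -0.7]
gripper_width: 0.094
```

{"name": "drive_tool", "arguments": {"series": [[[-0.0001,-0.0005,0],[0,0,0]],[[-0.0002,-0.001,0],[0,0,0]],[[-0.0003,-0.0015,0],[0,0,0]]]}}

```text
time: 21.9
tool_pos: [0.4782, -0.2264, 0.0191]
tool_rot: [0.0, 0.777, 0.63, 0.0]
contact_force: [0.7, 1.3, 0.6]
gripper_width: 0.095
```

{"name": "drive_tool", "arguments": {"series": [[[-0.0001,-0.0005,0],[0,0,0]],[[-0.0002,-0.001,0],[0,0,0]],[[-0.0003,-0.0015,0],[0,0,0]]]}}

```text
time: 22.2
tool_pos: [0.4779, -0.2279, 0.0191]
tool_rot: [0.0, 0.777, 0.63, 0.0]
contact_force: [-0.1, 1.2, -0.6]
gripper_width: 0.09
```

{"name": "drive_tool", "arguments": {"series": [[[-0.0001,-0.0005,0],[0,0,0]],[[-0.0002,-0.001,0],[0,0,0]]]}}

```text
time: 22.4
tool_pos: [0.4777, -0.2288, 0.019]
tool_rot: [0.0, 0.777, 0.63, 0.0]
contact_force: [0.4, 0.8, -0.1]
gripper_width: 0.092
```

{"name": "drive_tool", "arguments": {"series": [[[-0.0001,-0.0005,0],[0,0,0]],[[-0.0002,-0.001,0],[0,0,0]],[[-0.0003,-0.0015,0],[0,0,0]]]}}

```text
time: 22.7
tool_pos: [0.4774, -0.2303, 0.019]
tool_rot: [-0.0, 0.777, 0.63, 0.0]
contact_force: [0.0, 1.1, 0.0]
gripper_width: 0.095
```

{"name": "drive_tool", "arguments": {"series": [[[-0.0001,-0.0005,0],[0,0,0]],[[-0.0002,-0.001,0],[0,0,0]]]}}

```text
time: 22.9
tool_pos: [0.4773, -0.2309, 0.0191]
tool_rot: [-0.0, 0.777, 0.63, 0.0]
contact_force: [0.3, 5.2, 1.9]
gripper_width: 0.092
```

{"name": "drive_tool", "arguments": {"series": [[[-0.0001,-0.0003,0],[0,0,0]],[[-0.0001,-0.0003,0],[0,0,0]],[[-0.0001,-0.0003,0],[0,0,0]]]}}

```text
time: 23.2
tool_pos: [0.4772, -0.2311, 0.019]
tool_rot: [-0.0, 0.777, 0.63, 0.0]
contact_force: [0.6, 4.4, 1.6]
gripper_width: 0.095
```

{"name": "drive_tool", "arguments": {"series": [[[-0.0001,-0.0004,0],[0,0,0]],[[-0.0002,-0.0008,0],[0,0,0]],[[-0.0002,-0.0008,0],[0,0,0]]]}}

```text
time: 23.5
tool_pos: [0.4771, -0.2313, 0.019]
tool_rot: [-0.001, 0.777, 0.63, 0.001]
contact_force: [2.1, 6.7, 2.4]
gripper_width: 0.09
```

{"name": "drive_tool", "arguments": {"series": [[[-0.0001,-0.0005,0],[0,0,0]],[[-0.0002,-0.001,0],[0,0,0]],[[-0.0002,-0.0012,0],[0,0,0]],[[-0.0002,-0.0012,0],[0,0,0]]]}}

```text
time: 23.9
tool_pos: [0.477, -0.2318, 0.0191]
tool_rot: [-0.001, 0.777, 0.63, 0.001]
contact_force: [1.9, 9.7, 4.1]
gripper_width: 0.096
```

{"name": "drive_tool", "arguments": {"series": [[[-0.0001,-0.0005,0.0001],[0,0,0]],[[-0.0001,-0.0005,0.0002],[0,0,0]],[[-0.0001,-0.0005,0.0002],[0,0,0]],[[-0.0001,-0.0005,0.0002],[0,0,0]],[[-0.0001,-0.0005,0.0002],[0,0,0]],[[-0.0001,-0.0005,0.0002],[0,0,0]],[[-0.0001,-0.0005,0.0002],[0,0,0]]]}}

```text
time: 24.6
tool_pos: [0.4769, -0.2321, 0.0193]
tool_rot: [-0.001, 0.777, 0.63, 0.001]
contact_force: [2.4, 9.8, 3.5]
gripper_width: 0.091
```

{"name": "drive_tool", "arguments": {"series": [[[0,0,0],[0,0,0]],[[0,0,0],[0,0,0]],[[0,0,0],[0,0,0]],[[0,0,0],[0,0,0]]]}}

```text
time: 25.0
tool_pos: [0.4769, -0.2321, 0.0193]
tool_rot: [-0.001, 0.777, 0.63, 0.001]
contact_force: [1.1, 9.8, 3.6]
gripper_width: 0.094
```

{"name": "drive_tool", "arguments": {"series": [[[0.0001,0.0005,0],[0,0,0]],[[0.0002,0.001,0],[0,0,0]],[[0.0003,0.0015,0],[0,0,0]],[[0.0003,0.0015,0],[0,0,0]]]}}

```text
time: 25.4
tool_pos: [0.477, -0.2316, 0.019]
tool_rot: [-0.001, 0.777, 0.63, 0.001]
contact_force: [2.2, 5.9, 1.4]
gripper_width: 0.091
```

{"name": "drive_tool", "arguments": {"fingers": 0.55, "series": [[[0,0,0],[0,0,0]],[[0,0,0],[0,0,0]],[[0,0,0],[0,0,0]],[[0,0,0],[0,0,0]],[[0,0,0],[0,0,0]]]}}

```text
time: 25.9
tool_pos: [0.4769, -0.2329, 0.0193]
tool_rot: [0.0, 0.777, 0.63, -0.0]
contact_force: [-0.5, -0.0, -0.0]
gripper_width: 0.222
```

{"name": "drive_tool", "arguments": {"fingers": 0.1, "series": [[[0,0,0],[0,0,0]],[[0,0,0],[0,0,0]],[[0,0,0],[0,0,0]],[[0,0,0],[0,0,0]],[[0,0,0],[0,0,0]]]}}

```text
time: 26.4
tool_pos: [0.4769, -0.2326, 0.0192]
tool_rot: [-0.0, 0.777, 0.63, -0.0]
contact_force: [0.2, -0.1, 0.1]
gripper_width: 0.452
```

Released, free. Lift straight up, then move away.

{"name": "drive_tool", "arguments": {"series": [[[0,0,0.008],[0,0,0]],[[0,0,0.02],[0,0,0]],[[0,0,0.04],[0,0,0]],[[0,0,0.07],[0,0,0]],[[0,0,0.1],[0,0,0]],[[0,0,0.14],[0,0,0]],[[0,0,0.18],[0,0,0]],[[0,0,0.2],[0,0,0]]]}}

```text
time: 27.2
tool_pos: [0.4784, -0.2336, 0.2255]
tool_rot: [0.004, 0.777, 0.63, 0.001]
contact_force: [0.6, 0.7, -0.4]
gripper_width: 0.45
```

{"name": "drive_tool", "arguments": {"series": [[[-0.02,-0.03,0],[0,0,0]],[[-0.04,-0.065,0],[0,0,0]],[[-0.06,-0.1,0],[0,0,0]],[[-0.08,-0.14,0],[0,0,0]],[[-0.1,-0.18,0],[0,0,0]],[[-0.12,-0.22,0],[0,0,0]],[[-0.14,-0.25,0],[0,0,0]],[[-0.15,-0.27,0],[0,0,0]]]}}

```text
time: 28.0
tool_pos: [0.3251, -0.5048, 0.2206]
tool_rot: [0.001, 0.778, 0.629, -0.0]
contact_force: [0.6, 0.3, 0.4]
gripper_width: 0.45
```

Run:
```python
from h import *
s=state();print(s["time"],s["tool_pos"],s["contact_force"])
p=[.5428,.0778,-.2076]
ty=-.209-.1055*0
for c in("side","top"):
    im=grab_frame(c);cv2.imwrite(f"pics/{c}7.png",im[:,:,::-1]);overlay(c,p,-.2097,f"pics/{c}7.png",f"pics/{c}7o.png")
    for n in("drip_plate","lower_box","upper_box"):
        for x in place_of(c,n)[:2]:
            d=np.array(x["location"])[:2]-p[:2];print(c,n,np.round([np.cos(p[2])*d[0]+np.sin(p[2])*d[1],-np.sin(p[2])*d[0]+np.cos(p[2])*d[1],x["location"][2]],4),round(x["confidence"],2))
```

```text
28.0 [ 0.32508409 -0.50484753  0.22064366] [0.58176202 0.31035195 0.35437258]
side drip_plate [-0.0024 -0.2096  0.0053] 0.66
side lower_box [0.0002 0.0693 0.0073] 0.59
side upper_box [0.0083 0.0677 0.0688] 0.89
side upper_box [-0.0009 -0.0021  0.0035] 0.21
top drip_plate [-0.0031 -0.2096  0.0054] 0.77
top upper_box [0.0053 0.0673 0.0757] 0.66
```

View pics/side7o.png

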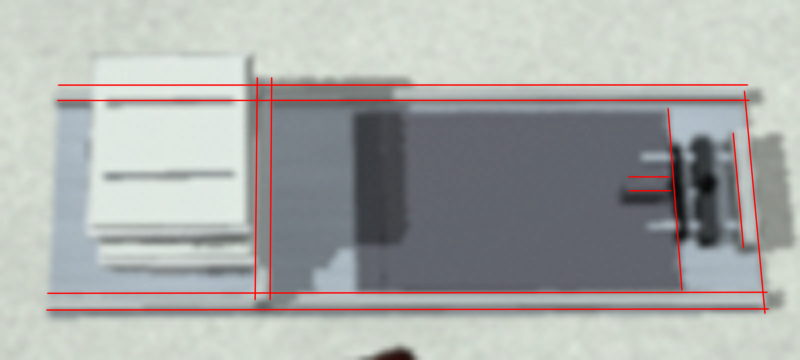

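View pics/top7o.png

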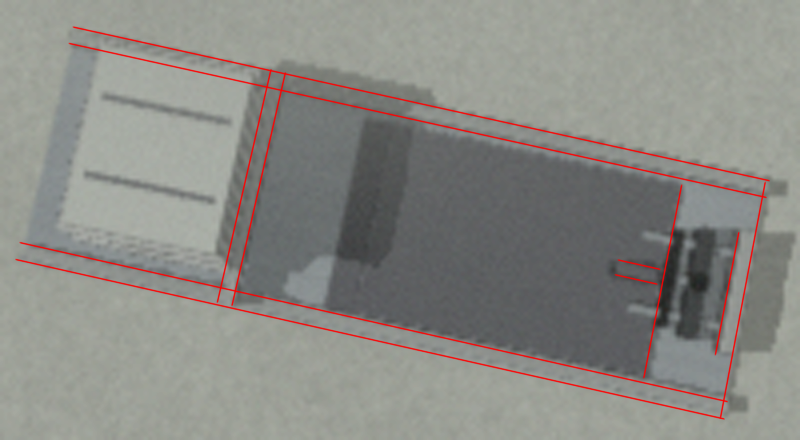

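View pics/top7.png

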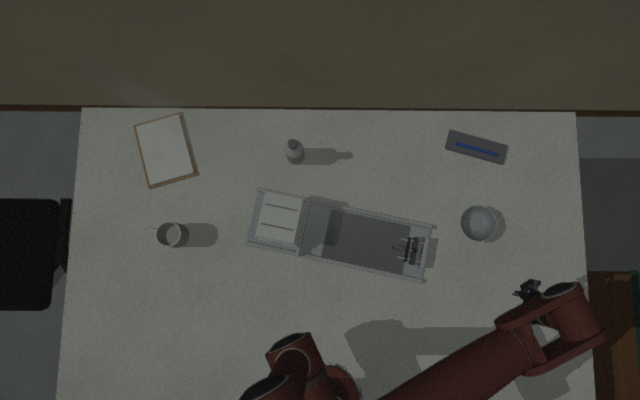

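The plate's edge rests against the rubber, the boxes are stacked at the bar, and the bystanders have not moved. I'm handing in.

{"name": "drive_tool", "arguments": {"series": [[[0,0,0],[0,0,0]],[[0,0,0],[0,0,0]],[[0,0,0],[0,0,0]]]}}

```text
time: 28.7
tool_pos: [0.3271, -0.5023, 0.2192]
tool_rot: [-0.0, 0.777, 0.63, 0.0]
contact_force: [0.2, 0.4, 0.6]
gripper_width: 0.45
```

```bash
python3 -c "
from plant import *
print(state()['time'],abs(state()['joint_vel']).max());print(job_done())"
```

```text
28.7 0.0037965609909068635
the job is handed in; nothing more can be done
None
```

I gripped the drip plate by its tab and drew it out at 15–20 mm/s, slowing to about 5 mm/s near the stop. I pressed it on the stop at about 10 N for roughly a second, then released it and moved the arm clear. The job was handed in at 28.7 s.

**Last checks:**
- **Plate:** both cameras put its middle at stand y ≈ -0.210 m, with its edge against the rubber. Both also place it 2–3 mm off the channel's centre line, which is within their error.
- **Boxes:** they are still stacked, at the bar on the stand's floor (lower box underside z ≈ 7 mm). The networks put the upper box 5–8 mm off the lower one sideways, but they disagree with each other. In the pictures the stack looks as it did at the start.
- **Bystanders:** the bottle, mug and bowl are where they were.
- **Forces:** the wrist force at the end of each move never passed about 13 N during the pull. The knock on the bar could not be measured directly.
- **Pressing down:** the gripper pushed down on the plate with up to 6.5 N partway through, so I raised it by 0.5 mm. Once the plate was clear of the boxes, the drag fell to about 1 N.

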